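# Fetch the eraser from under the desk shelf with a reacher

### The job

The blue-and-white eraser has slipped under the low clear shelf on the desk, where a hand does not fit. Hold the reacher by its handle and trigger, slide its open jaws round the eraser, squeeze the trigger to grip it, draw it out until it lies wholly in front of the shelf, then let the trigger spring open so that eraser and reacher are left lying flat on the desk. Do not touch the eraser with the gripper itself, and leave the memory stick under the shelf where it is.

Things in the scene. Friction and masses are not known exactly. Their poses are not given: they have to be found in the camera images.
- reacher: Pick-up reacher lying on its side, 220 x 115 x 42 mm, 0.25 kg, loose: black pistol handle, orange trigger, thin aluminium shaft, two orange jaws. Origin on the desk, midway between handle back and released trigger front; x along the shaft to the jaws, y left, z up. Handle: bar along y, y -56 to 49 mm, back at x -28 mm. Shaft at y -55 mm. Slides easily on the desk.
- reacher_grip (a point): Where to grasp, on the reacher at x 0, y 0, 24 mm up: from above, closing along the reacher's x, one finger behind the handle, one before the trigger bar (y -25 to 33, z 4 to 40 mm). 56 mm wide released, 36 mm fully squeezed. Closing only to about 50 mm holds the tool with its jaws open; closing further, firmly, shuts them. The handle is pushed forward by half the trigger's travel.
- reacher_pads (a point): Middle between the jaw pads, on the reacher at x 170, y -55, z 15 mm. The jaws close along y; pads 40 mm long, 22 mm high, 4 mm above the desk; tips at x 190 mm. Gap here 64 mm released, 49 mm with the trigger 5 mm in, 18 mm and parallel at 15 mm. Tips measure about 90 mm over the outside when open.
- reacher_trigger (a joint): Travel of the reacher's trigger towards the handle, m: 0 released (jaws open), 0.020 fully squeezed. A spring returns it: 4 N at the start of the travel, 8 N at the end. With the eraser in the jaws it stops near 0.015.
- eraser: White block eraser in a blue sleeve, 19 x 43 x 13 mm, 17 g, loose; origin at the centre of its underside, long side along its y. Lies flat under the left or right half of the shelf, long side within 15 degrees of the shelf's front-to-back direction.
- memory_stick: Grey-and-black memory stick, 18 x 50 x 9 mm, loose, under the other half of the shelf; origin at the centre of its underside. Not wanted.
- riser: Clear glass desk shelf on four aluminium posts, fixed, 160 deep (x) x 340 wide (y) x 70 mm high; origin on the desk under the middle of its front edge, x to the back, away from the robot (the shelf covers x 0 to 160, y -170 to 170 mm). Posts 18 mm thick at x 16 and 144, y -154 and 154 mm. 62 mm clear height. A roll of tape stands on top.

How it is judged:
On the way, in this order (a step that is already met when the one before it is completed fails the run):
1. the reacher's squeezed jaws grip the eraser while it is under the shelf (contact force between reacher and eraser above 1 N and value of joint reacher_trigger above 0.008 m and x of eraser in the frame of reacher between 0.13 and 0.21 m and y of eraser in the frame of reacher between -0.07 and -0.04 m and x of eraser in the frame of riser above 0.015 m), for 0.2 s.
2. the gripped eraser has been drawn out in front of the shelf (contact force between reacher and eraser above 1 N and value of joint reacher_trigger above 0.008 m and x of eraser in the frame of reacher between 0.13 and 0.21 m and y of eraser in the frame of reacher between -0.07 and -0.04 m and x of eraser in the frame of riser below -0.022 m), for 0.1 s.
At the end, for the whole second after the job is handed in: The eraser lies flat and at rest on the desk, wholly in front of the shelf (its centre at least 22 mm and at most 260 mm before the front edge); the reacher lies flat and at rest on the desk with its trigger sprung open (within 3 mm); the memory stick is within 20 mm of where it was (x of eraser in the frame of riser between -0.26 and -0.022 m and height (world z) of eraser between -0.005 and 0.008 m and angle between eraser's own z axis and vertical below 0.2 rad and linear speed of each of eraser, reacher below 0.02 m/s and value of joint reacher_trigger below 0.003 m and height (world z) of reacher between -0.005 and 0.01 m and angle between reacher's own z axis and vertical below 0.17 rad and distance of memory_stick from where it was at the start of the episode below 0.02 m); the robot touches nothing.
It fails at once if the robot's fingers or arm touch the eraser (contact force between any of the fingers, the arm and eraser above 0.3 N).
It fails at once if the memory stick is moved by more than 20 mm (distance of memory_stick from where it was at the start of the episode above 0.02 m).
It also fails if it takes over 35 s, if anything falls off the work surface, if the arm or the gripper's body presses on something with over 40 N, if the wrist force passes 120 N, or if a joint passes its speed limit or range.

### The arm

A 7-joint arm with a two-finger parallel gripper is mounted at the origin on a cart in front of the work surface, level with it; the furniture and walls round the work are solid. World frame = base frame: x ahead of the robot, y to its left, z up, the work surface at z = 0. Lengths are in m, angles in rad, forces in N, time in s.
With the tool pointing down it reaches from about 0.4 to 0.875 m from the base axis. Payload 6.5 kg.
Tool frame: the origin (TCP) lies at the very end of the fingers, on their centre line; the grasp point (between the pads) lies 19 mm behind it; z points along the fingers, y is the direction in which the jaws open and shut (so a half turn about z gives the same grasp; the last joint's range is limited). The gripper opens to 88 mm and grips with 3 to 60 N. Pads are 18 mm wide; open, the fingers measure 123 mm over their backs; the gripper's body (75 mm by 187 mm) begins 45 mm behind the grasp point.
Start: joints at [-1.257, 0.536, -0.004, 1.538, 0.003, 1.067, -0.071], TCP at [0.241, 0.604, 0.239] pointing down, gripper open.
Joint ranges: [-2.7, 2.7], [-0.37, 2.16], [-1.27, 1.26], [0.24, 2.4], [-1.31, 4.45], [0.19, 1.91], [-2.76, 2.76]. Speed limits (rad/s): [2.39, 2.39, 3.14, 3.14, 3.14, 3.14, 3.14].

### API

Orientations are given as a unit quaternion [w, x, y, z].
In Python, from plant import manip gives the robot as it stands.
- The arm moves only by the shell command python3 -m inch 'ROWS' [OPENING] [FORCE]. ROWS is JSON, a list of rows, each a list of 4 numbers: the shift along the tool's x, y, z in mm, then the turn about the tool's z in rad. In form: [[x, y, z, turn], ...]. A call has 1 to 12 rows; each row shifts and turns the commanded pose from where the row before left it, along the tool's axes as they then stand; what a row does not reach is not made up. A row lasts 1/8 s, in which the tool goes at most 62.5 mm and 10.7 degrees, less where a joint would pass 70% of its speed; a pose out of reach is approached as far as the arm can. A call with a gripper value outside its range is refused whole. OPENING is the closure in counts, from 0 (fully open) to 255 (shut), set as the call begins (- or left out, the last holds). The fingers move at their own pace and stop on an object; FORCE is the grip in N (left out, the last holds). Time passes only in rows, so rows that do not move let the fingers close. It gives the time, the measured TCP pose, the force and the opening at its end, in the units of the state.
- manip.sense(): the state, without advancing time (a new reading comes with each control period).
- manip.capture(name): name is "scene" or "top" or "wrist"; returns a dict with "color" (420x560x3 uint8, red, green, blue), "intrinsics" (3x3 intrinsics, pixels), "R" (3x3) and "t" (3): a world point X has camera coordinates R X + t; the wrist camera has in their place "tool_from_camera" (4x4, takes a point from camera to tool coordinates, whose origin is the TCP and whose axes are the flange's). Camera axes: x right, y down, z forward; pixel columns grow to the right and rows downward; lengths in m; the calibration is good to about 2 mm. A picture is of the moment at which its call begins: read the wrist's pose just before it. There is no depth.
- manip.close_job(): hands the job in, once; it reports no verdict.
The state is a dict: "time_s": time; "qpos": joint angles; "joint_velocities": joint speeds; "effort": joint torques, N m; "position": TCP position; "orientation": TCP orientation; "contact_force": force on the tool from outside, world axes, zero at the start; "moment": the same for the moment, N m; "width": finger opening in m.
Only numpy, scipy, OpenCV 4.12 (cv2) and the standard library are available. Lean on these libraries where they do the work, as an engineer would, in place of code of your own. Each camera call takes 0.05 s, during which the arm holds its last target. There are 200 camera calls.

## Working session

There is one attempt and no reset: what is moved stays moved. The work goes in short steps, Python scripts to look and compute and a shell command to move; the robot and the scene stay as the last step left them, time stands still between calls to the robot, and variables do not carry over. Pictures are saved under pics/ and viewed, about 8 in all and at most 12, crops included, and the job is handed in when it is done.

```bash
mkdir -p pics; python3 - <<'E'
from plant import manip
import cv2,numpy as np,pickle
s=manip.sense();print(s['time_s'],s['position'],s['orientation'],s['width'])
d={}
for n in("scene","top"):
    c=manip.capture(n);d[n]=c;cv2.imwrite(f'pics/{n}0.png',cv2.cvtColor(c['color'],cv2.COLOR_RGB2BGR));print(n,c['intrinsics'],c['R'],c['t'])
pickle.dump(d,open('cap0.pkl','wb'))
E
```

```text
0.0 [0.24076503 0.60309286 0.23782782] [-1.18822128e-04  1.88749690e-01  9.82024833e-01 -8.75825869e-04] 0.08814134009544947
scene [[419.83261454   0.         274.94380809]
 [  0.         419.83261454 203.2310042 ]
 [  0.           0.           1.        ]] [[-0.83992895 -0.54249309 -0.0148531 ]
 [-0.23933744  0.39484654 -0.88702525]
 [ 0.48706976 -0.74148328 -0.46148195]] [0.44251711 0.25481882 0.45263877]
top [[465.2961745    0.         276.27312323]
 [  0.         465.2961745  205.2673609 ]
 [  0.           0.           1.        ]] [[ 0.03032231 -0.99953951  0.00115536]
 [-0.98770191 -0.03014054 -0.15341607]
 [ 0.15338025  0.00351078 -0.98816101]] [-0.15204429  0.62436073  0.81526099]
```

View pics/top0.png

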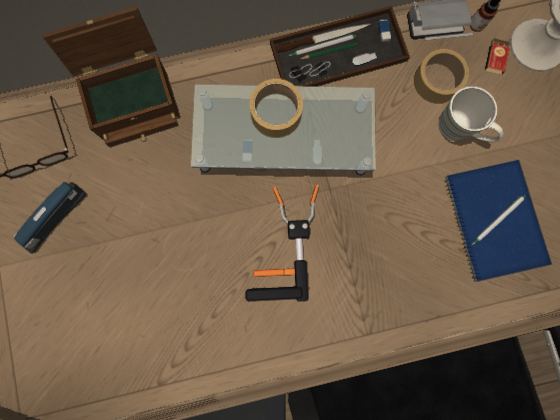

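View pics/scene0.png

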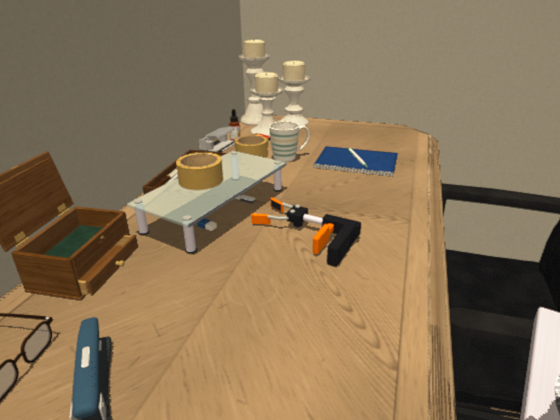

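The top view shows the reacher at (300,245), with its jaws up at about (276–317,190). The eraser is at about (247,150), under the left half of the shelf, and the memory stick is at (317,150). I'll enlarge this area to get exact pixels.

```bash
python3 - <<'E'
import cv2
a=cv2.imread('pics/top0.png')[130:310,185:385]
cv2.imwrite('pics/crop.png',cv2.resize(a[:60],None,fx=4,fy=4,interpolation=cv2.INTER_CUBIC))
b=cv2.resize(a,None,fx=3.3,fy=3.3,interpolation=cv2.INTER_CUBIC)
for i in range(0,200,20): cv2.putText(b,str(185+i),(int(i*3.3),8),0,.3,(0,0,0));cv2.line(b,(int(i*3.3),0),(int(i*3.3),594),(0,0,0),1)if 0 else None
for i in range(0,180,20): cv2.putText(b,str(130+i),(0,int(i*3.3)),0,.3,(0,0,0))
cv2.imwrite('pics/crop2.png',b)
E
```

```text
(no output)
```

View pics/crop2.png

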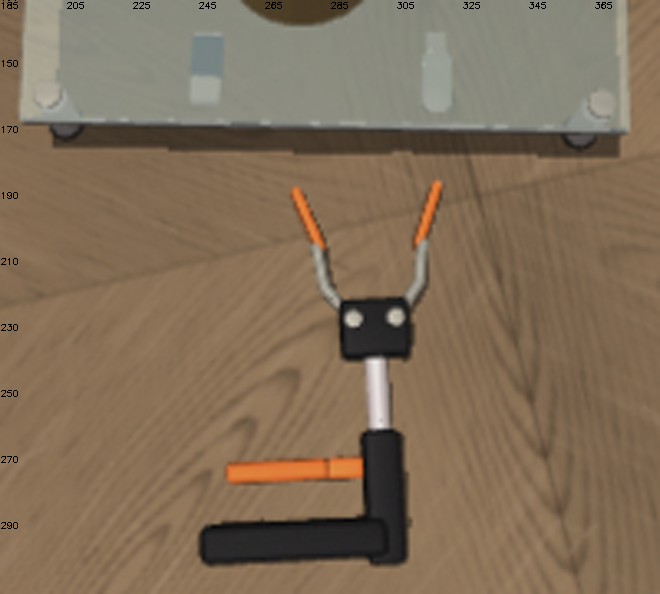

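```bash
cat >h.py <<'E'
import numpy as np
def ray(c,uv,z):
    d=np.linalg.inv(c['intrinsics'])@[uv[0],uv[1],1]; d=c['R'].T@d; o=-c['R'].T@c['t']
    return (o+d*(z-o[2])/d[2])
E
python3 - <<'E'
import pickle,numpy as np
from h import *
c=pickle.load(open('cap0.pkl','rb'))['top']
print('cam',-c['R'].T@c['t'])
P=lambda x,y,z:ray(c,(x/3.3+185-.35,y/3.3+130-.35),z).round(4)
for n,x,y,z in [('eFL',193,35,.013),('eFR',223,37,.013),('eNR',221,103,.013),('eNL',190,103,.013),
 ('mN',437,110,.009),('mF',436,33,.009),
 ('rFL',22,122,.07),('rFR',626,131,.07),('postL',49,95,.07),('postR',600,104,.07),
 ('tipL',296,187,.026),('tipR',438,182,.026),('tipLout',292,190,.026),('tipRout',442,184,.026),
 ('pivotblk FL',341,300,.03),('FR',409,298,.03),('BL',342,357,.03),('BR',410,357,.03),
 ('handleL back',204,563,.04),('handle back R',404,562,.04),('handle Lfr',203,530,.04),('trigfrontL',228,465,.04),('trigfront R',325,460,.04),('trig back L',229,482,.04),('shaft N',378,428,.024),('shaft F',375,360,.024)]: print(n,P(x,y,z))
E
```

```text
cam [ 0.49624768 -0.13601791  0.90157175]
eFL [ 0.7621 -0.0635  0.013 ]
eFR [ 0.7614 -0.0815  0.013 ]
eNR [ 0.7208 -0.0819  0.013 ]
eNL [ 0.7202 -0.0634  0.013 ]
mN [ 0.7215 -0.2106  0.009 ]
mF [ 0.769  -0.2092  0.009 ]
rFL [0.6922 0.0247 0.07  ]
rFR [ 0.6973 -0.3105  0.07  ]
postL [0.708  0.0105 0.07  ]
postR [ 0.7123 -0.2961  0.07  ]
tipL [ 0.6688 -0.1281  0.026 ]
tipR [ 0.6743 -0.2105  0.026 ]
tipLout [ 0.6669 -0.1258  0.026 ]
tipRout [ 0.6731 -0.2128  0.026 ]
pivotblk FL [ 0.603  -0.1559  0.03  ]
FR [ 0.6054 -0.1947  0.03  ]
BL [ 0.5704 -0.1573  0.03  ]
BR [ 0.5716 -0.1959  0.03  ]
handleL back [ 0.4538 -0.0841  0.04  ]
handle back R [ 0.4577 -0.1942  0.04  ]
handle Lfr [ 0.4717 -0.0829  0.04  ]
trigfrontL [ 0.5076 -0.0953  0.04  ]
trigfront R [ 0.512  -0.1491  0.04  ]
trig back L [ 0.4983 -0.0962  0.04  ]
shaft N [ 0.5312 -0.179   0.024 ]
shaft F [ 0.5698 -0.1764  0.024 ]
```

```bash
python3 -m inch '[[0,0,0,0.16],[0,0,0,0.16],[0,0,0,0.16],[0,0,0,0.16],[0,0,0,0.16],[0,0,0,0.16],[0,0,0,0.17],[-50,12,0,0],[-50,12,0,0],[-50,12,0,0],[-50,12,0,0],[-50,12,0,0]]' 0 20; python3 -m inch '[[-50,14,0,0],[-50,14,0,0],[-50,14,0,0],[-50,14,0,0],[-50,14,0,0],[-50,14,0,0],[-50,14,0,0],[-50,14,0,0],[-50,14,0,0],[0,0,0,0],[0,0,0,0]]'
python3 - <<'E'
from plant import manip
import cv2,pickle
s=manip.sense();c=manip.capture('wrist');pickle.dump((s,c),open('w1.pkl','wb'))
print(s['position'],s['orientation'],s['qpos'],c['tool_from_camera'])
cv2.imwrite('pics/w1.png',cv2.cvtColor(c['color'],cv2.COLOR_RGB2BGR))
E
```

```text
time_s: 1.6
position: [0.3163, 0.356, 0.2386]
orientation: [0.0, 0.685, 0.728, -0.0]
contact_force: [0.5, -0.1, -0.1]
width: 0.0884
time_s: 2.98
position: [0.4688, -0.083, 0.2383]
orientation: [-0.001, 0.685, 0.728, -0.0]
contact_force: [0.2, 0.7, 0.4]
width: 0.088
[ 0.46883788 -0.08300528  0.23834407] [-5.57371078e-04  6.85176550e-01  7.28376777e-01 -2.34321461e-04] [-0.46190262  0.27448478  0.64601777  2.01270318 -0.20695749  0.91935252
  0.35380234] [[ 6.00168704e-04 -9.56623245e-01 -2.91327320e-01  7.46938283e-02]
 [ 9.99999786e-01  6.50225358e-04 -7.50088102e-05  4.42629936e-05]
 [ 2.61183583e-04 -2.91327213e-01  9.56623430e-01 -1.45207550e-01]
 [ 0.00000000e+00  0.00000000e+00  0.00000000e+00  1.00000000e+00]]
```

View pics/w1.png

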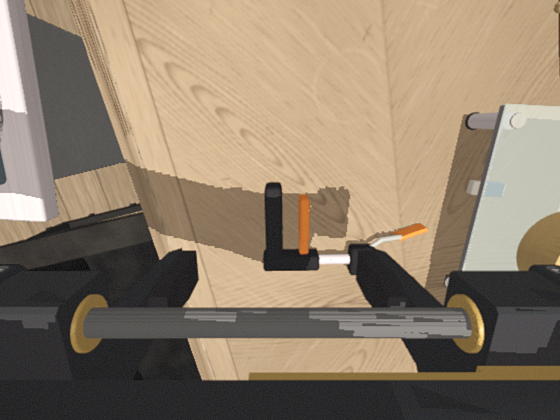

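The wrist view shows the handle at columns 265–282 with its free end at row 182. The trigger is at columns 299–311, rows 195–253.

```bash
python3 - <<'E'
import pickle,numpy as np
from scipy.spatial.transform import Rotation as Rn
s,c=pickle.load(open('w1.pkl','rb'))
q=s['orientation'];R=Rn.from_quat([q[1],q[2],q[3],q[0]]).as_matrix();T=c['tool_from_camera']
def P(u,v,z):
    d=R@T[:3,:3]@np.linalg.inv(c['intrinsics'])@[u,v,1];o=R@T[:3,3]+s['position'];return (o+d*(z-o[2])/d[2]).round(4)
for n,u,v,z in [('hb L',265,190,.04),('hb R',264,262,.04),('h end',274,183,.03),('trF L',310,197,.04),('trF R',310,250,.04),('shaft N',322,260,.024),('shaft F',349,258,.024),('tipL',427,229,.026),('tr end',304,195,.04)]: print(n,P(u,v,z))
E
```

```text
hb L [ 0.4545 -0.0864  0.04  ]
hb R [ 0.458  -0.1819  0.04  ]
h end [ 0.4648 -0.0792  0.03  ]
trF L [ 0.5094 -0.0917  0.04  ]
trF R [ 0.516  -0.1613  0.04  ]
shaft N [ 0.536  -0.1821  0.024 ]
shaft F [ 0.5721 -0.1769  0.024 ]
tipL [ 0.6674 -0.1284  0.026 ]
tr end [ 0.5019 -0.0897  0.04  ]
```

```bash
python3 -m inch '[[-47,11,0,0],[0,0,50,0],[0,0,50,0],[0,0,50,0],[0,0,30,0],[0,0,20,0],[0,0,15,0],[0,0,10,0],[0,0,7,0],[0,0,0,0],[0,0,0,0]]'; python3 -m inch '[[0,0,0,0],[0,0,0,0],[0,0,0,0],[0,0,0,0]]' 110 20
python3 - <<'E'
from plant import manip
import cv2,pickle
s=manip.sense();print(s['position'],s['width'],s['contact_force'])
E
```

```text
time_s: 4.4
position: [0.4835, -0.13, 0.0072]
orientation: [0.0, 0.685, 0.728, 0.0]
contact_force: [0.3, -0.6, 1.1]
width: 0.0882
time_s: 4.9
position: [0.4822, -0.1299, 0.0067]
orientation: [-0.001, 0.685, 0.728, -0.0]
contact_force: [-4.8, -0.6, 7.9]
width: 0.0511
[ 0.48222842 -0.12991745  0.00672608] 0.051088349111079887 [-4.7834266  -0.59529474  7.87432734]
```

```bash
python3 -m inch '[[0,0,-1,0.025],[0,0,0,0.025],[10,0,0,0],[15,0,0,0],[15,0,0,0],[15,0,0,0],[15,0,0,0],[15,0,0,0],[15,0,0,0],[10,0,0,0],[0,0,0,0],[0,0,0,0]]'
cat >top.py <<'E'
import sys,cv2,pickle
from plant import manip
s=manip.sense();c=manip.capture('top');pickle.dump(c,open('cap.pkl','wb'));print(s['time_s'],s['position'],s['orientation'],s['width'],s['contact_force'])
a=cv2.cvtColor(c['color'],cv2.COLOR_RGB2BGR)[130:310,185:385]
b=cv2.resize(a,None,fx=3.3,fy=3.3,interpolation=cv2.INTER_CUBIC);cv2.imwrite(sys.argv[1],b)
E
python3 top.py pics/t1.png
```

```text
time_s: 6.4
position: [0.482, -0.0202, 0.0078]
orientation: [0.0, 0.703, 0.711, -0.0]
contact_force: [0.2, 0.3, -1.7]
width: 0.0503
6.4 [ 0.48199615 -0.02018342  0.00777587] [ 8.19814653e-05  7.03234788e-01  7.10957682e-01 -2.52349482e-05] 0.05029520041929311 [ 0.15566353  0.25727728 -1.71944266]
```

View pics/t1.png

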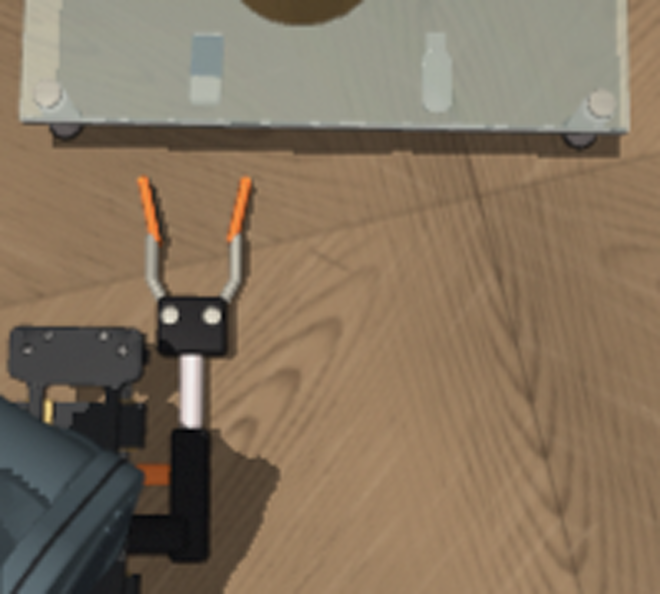

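Jaw tips are at about (144,178) and (247,178) in the crop, and the eraser is at (190–223, 35–103).

```bash
python3 - <<'E'
import pickle
from h import *
c=pickle.load(open('cap.pkl','rb'))
P=lambda x,y,z:ray(c,(x/3.3+185-.35,y/3.3+130-.35),z).round(4)
for n,x,y,z in [('tL',144,177,.026),('tR',247,177,.026),('bL',159,296,.03),('bR',229,296,.03),('sN',192,427,.024),('sF',191,357,.024),('e',206.5,36,.013),('e',205.5,103,.013)]:print(n,P(x,y,z))
E
```

```text
tL [ 0.672  -0.0396  0.026 ]
tR [ 0.6738 -0.0994  0.026 ]
bL [ 0.6022 -0.0518  0.03  ]
bR [ 0.6034 -0.0918  0.03  ]
sN [ 0.5286 -0.0733  0.024 ]
sF [ 0.5683 -0.0711  0.024 ]
e [ 0.7617 -0.0716  0.013 ]
e [ 0.7205 -0.0726  0.013 ]
```

```bash
python3 -m inch '[[-3,10,0,0],[0,15,0,0],[0,15,0,0],[0,15,0,0],[0,12,0,0],[0,10,0,0],[0,7,0,0],[0,0,0,0],[0,0,0,0]]'; python3 top.py pics/t2.png
```

```text
time_s: 7.58
position: [0.5659, -0.022, 0.0078]
orientation: [0.0, 0.703, 0.711, 0.0]
contact_force: [-0.4, 0.9, -2.1]
width: 0.0502
7.575 [ 0.56591758 -0.02203909  0.00777773] [7.40588696e-05 7.03194726e-01 7.10997306e-01 4.37438729e-05] 0.05016320372181744 [-0.43671089  0.87784688 -2.12321086]
```

View pics/t2.png

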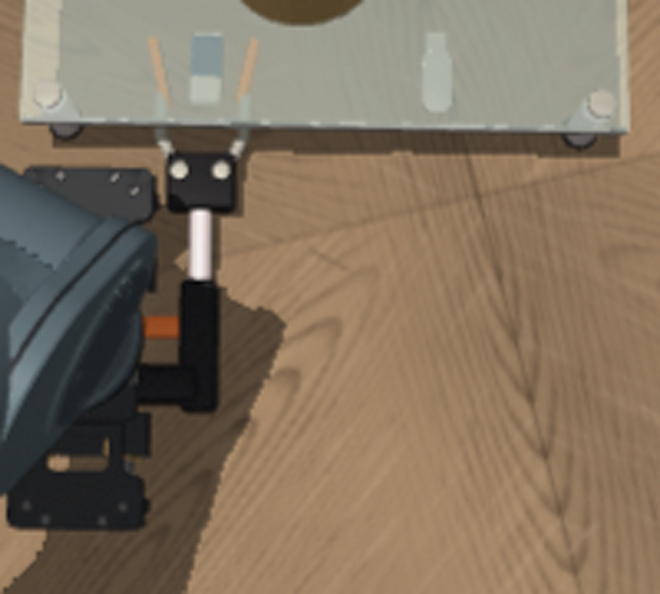

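The open jaws straddle the eraser, at crop columns 160 and 250 with the eraser at 190–223. Next I squeeze.

```bash
python3 -m inch '[[0,0,0,0],[0,0,0,0],[0,0,0,0],[0,0,0,0],[0,0,0,0],[0,0,0,0],[0,0,0,0],[0,0,0,0]]' 255 35; python3 top.py pics/t3.png
```

```text
time_s: 8.62
position: [0.566, -0.022, 0.0077]
orientation: [0.0, 0.703, 0.711, -0.0]
contact_force: [-1.2, -0.5, -0.3]
width: 0.0408
8.625 [ 0.56597085 -0.02202563  0.0077249 ] [ 8.51746730e-06  7.03203383e-01  7.10988750e-01 -1.52477455e-05] 0.04075414754693745 [-1.15704203 -0.54946656 -0.33571041]
```

View pics/t3.png

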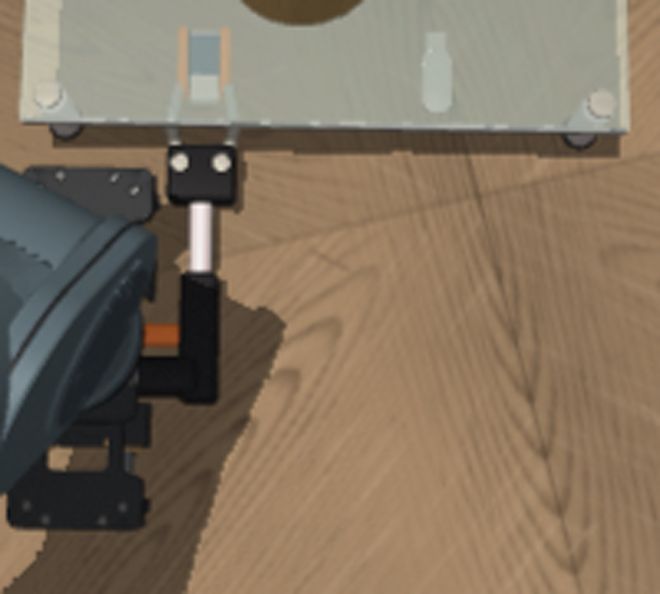

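The jaws are shut on the eraser (crop 180–230, 28–103), and the opening of 40.8 mm means about 15 mm of trigger. Now I draw it out.

```bash
python3 -m inch '[[0,-5,0,0],[0,-10,0,0],[0,-12,0,0],[0,-14,0,0],[0,-14,0,0],[0,-14,0,0],[0,-14,0,0],[0,-14,0,0],[0,-10,0,0],[0,-5,0,0],[0,0,0,0],[0,0,0,0]]'; python3 top.py pics/t4.png
```

```text
time_s: 10.18
position: [0.4533, -0.0231, 0.0075]
orientation: [-0.001, 0.703, 0.711, -0.0]
contact_force: [-1.8, 0.9, 0.9]
width: 0.0406
10.175 [ 0.45330133 -0.02306124  0.00753581] [-6.93926067e-04  7.03200031e-01  7.10991612e-01 -4.01884985e-04] 0.04062351525217149 [-1.8106313   0.86283629  0.9445552 ]
```

View pics/t4.png

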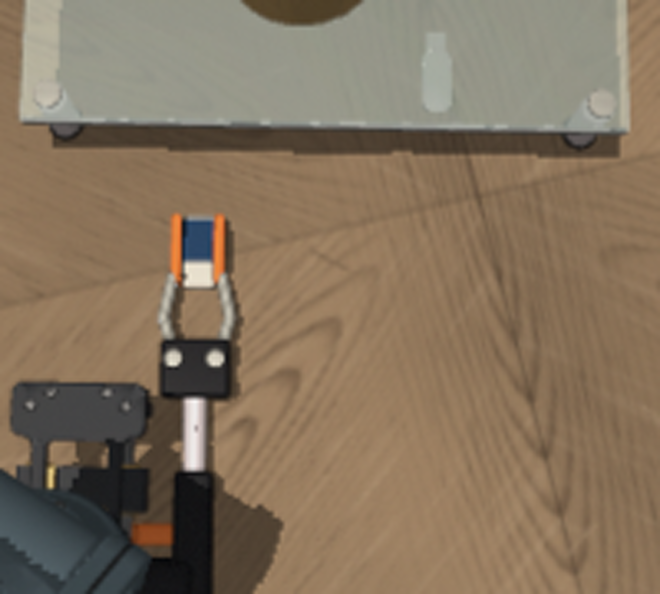

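The eraser is now wholly in front of the shelf, at crop (198,252). I set it down, open the gripper in stages and check before lifting.

```bash
python3 -m inch '[[0,0,1,0],[0,0,0,0]]'; python3 -m inch '[[0,0,0,0],[0,0,0,0],[0,0,0,0],[0,0,0,0]]' 110 20;  python3 -m inch '[[0,0,0,0],[0,0,0,0],[0,0,0,0],[0,0,0,0],[0,0,0,0]]' 0 20; python3 -m inch '[[0,0,-5,0],[0,0,-10,0],[0,0,-20,0],[0,0,-40,0],[0,0,-40,0],[0,0,-40,0],[30,0,0,0],[50,0,0,0],[50,0,0,0],[50,0,0,0],[0,0,0,0],[0,0,0,0]]'; python3 top.py pics/t5.png
```

```text
time_s: 10.48
position: [0.4536, -0.023, 0.0069]
orientation: [-0.001, 0.703, 0.711, -0.0]
contact_force: [-2.8, 1.0, 8.0]
width: 0.0405
time_s: 10.98
position: [0.4546, -0.0234, 0.0068]
orientation: [0.0, 0.703, 0.711, 0.0]
contact_force: [1.9, 0.3, 0.8]
width: 0.0501
time_s: 11.6
position: [0.4539, -0.0232, 0.0067]
orientation: [-0.0, 0.703, 0.711, -0.0]
contact_force: [0.1, 0.2, 1.7]
width: 0.0881
time_s: 13.1
position: [0.4518, 0.1561, 0.1621]
orientation: [0.0, 0.703, 0.711, -0.0]
contact_force: [0.8, -0.3, 0.3]
width: 0.0881
13.1 [0.45183863 0.1561185  0.16207971] [ 1.20608408e-04  7.03266578e-01  7.10926228e-01 -5.62512525e-05] 0.08808657581934996 [ 0.75244622 -0.25702692  0.29036897]
```

View pics/t5.png

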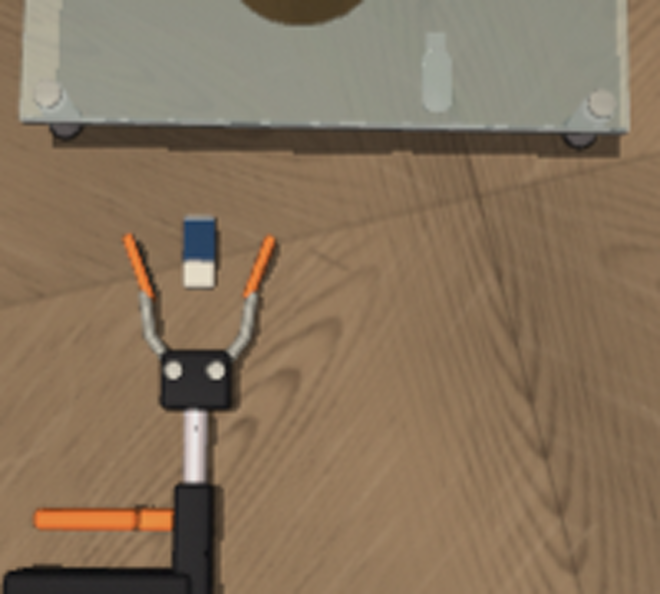

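The jaws have sprung open, 150 px over the tips as at the start. The eraser lies flat at crop (200,252), the memory stick hasn't moved, and the arm is clear.

```bash
python3 - <<'E'
import pickle
from h import *
from plant import manip
c=pickle.load(open('cap.pkl','rb'))
print(ray(c,(200/3.3+185,252/3.3+130),.013))
print(manip.close_job())
E
```

```text
[ 0.6302209  -0.07371344  0.013     ]
the job is handed in; nothing more can be done
None
```

I gripped the eraser with the reacher under the shelf, drew it out and released it, then handed the job in at about 13 s. No verdict was reported.

**What I did:**
- I held the reacher at about 50 mm, which keeps its jaws open, and slid the jaws round the eraser.
- I squeezed to 40.8 mm, about 15 mm of trigger travel, while the eraser was still under the shelf.
- I drew it back about 112 mm and let the trigger spring open. I then lifted the gripper away with its fingers open.

**Last checks:**
- **Eraser:** the final top picture shows it flat on the desk, with its centre about 65 mm in front of the shelf's front edge.
- **Reacher:** it lies flat, and its jaws measure the same over the tips as at the start (150 px), so the trigger should be fully open. I judged this from the picture and had no direct reading of the trigger.
- **Memory stick:** it is at the same pixels as before.
- **Robot:** the arm was about 0.16 m above the desk and off to the side, touching nothing.

No check failed or disagreed. The contact force between reacher and eraser could not be measured directly; I inferred the grip from where the fingers stopped and from the eraser following the jaws.

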